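# Find the board tester whose lid hinge still holds

### The job

One of the two board testers has a worn lid hinge: find the one whose lid stays up by itself, and leave that lid standing half open (about 45 degrees), let go, with the other tester's lid shut. Try a lid by raising it to half open with the closed fingers hooked lightly under its pull bar (do not grip or force it), then ease the fingers away downward to see whether it stays; a lid that sinks must be let down on the fingers, never dropped. Leave the loose things on the bench alone.

Things in the scene. Friction and masses are not known exactly. Their poses are not given: they have to be found in the camera images.
- fixture_a: Benchtop board tester, cream sheet-metal box 160 (x) x 170 (y) x 100 mm high, open top under a hinged lid, fixed to the bench; one of two alike. Origin: centre of its underside on the bench. Its x axis points from the front panel (pull-bar side) to the hinge side, z up. Yaw varies by up to 0.25 rad either way.
- lid_a (a joint): Lid of fixture_a: 160 x 170 x 10 mm aluminium frame, clear window, 0.2 to 0.4 kg, hinged along the far top edge. Value in rad: 0 shut, grows as the front rises, stop at 1.6, half open 0.79. Its hinge either holds it wherever it is left (lifting takes 3 to 5 N up at the bar) or is worn (about 2 N; let go below 60 degrees it falls shut). Only trying tells which. Gentle means under 20 N at the bar.
- lid_a_bar (a point): Middle of the steel pull bar of lid_a: round, 10 mm thick, 120 mm long, level, along the fixture's y, held by a 10 mm stalk at each end 35 mm in front of the lid's edge. Shut, it is about 105 mm above the bench, free below, 30 mm clear of the front panel. It moves with the lid on a circle of radius 195 mm about the hinge.
- lid_a_hinge (a point): Middle of the hinge axis of lid_a, at the fixture's far top edge, 100 mm above the bench and 80 mm behind the fixture's origin; the axis is level, along the fixture's y. The bar, seen from here, is 195 mm forward and 5 mm up when shut.
- fixture_b: Benchtop board tester, cream sheet-metal box 160 (x) x 170 (y) x 100 mm high, open top under a hinged lid, fixed to the bench; the other of the two. Origin: centre of its underside on the bench. Its x axis points from the front panel (pull-bar side) to the hinge side, z up. Yaw varies by up to 0.25 rad either way.
- lid_b (a joint): Lid of fixture_b: 160 x 170 x 10 mm aluminium frame, clear window, 0.2 to 0.4 kg, hinged along the far top edge. Value in rad: 0 shut, grows as the front rises, stop at 1.6, half open 0.79. Its hinge either holds it wherever it is left (lifting takes 3 to 5 N up at the bar) or is worn (about 2 N; let go below 60 degrees it falls shut). Only trying tells which. Gentle means under 20 N at the bar.
- lid_b_bar (a point): Middle of the steel pull bar of lid_b: round, 10 mm thick, 120 mm long, level, along the fixture's y, held by a 10 mm stalk at each end 35 mm in front of the lid's edge. Shut, it is about 105 mm above the bench, free below, 30 mm clear of the front panel. It moves with the lid on a circle of radius 195 mm about the hinge.
- lid_b_hinge (a point): Middle of the hinge axis of lid_b, at the fixture's far top edge, 100 mm above the bench and 80 mm behind the fixture's origin; the axis is level, along the fixture's y. The bar, seen from here, is 195 mm forward and 5 mm up when shut.
- screwdriver: Bystander: loose black-handled screwdriver lying on the bench, to be left alone.
- jar: Bystander: small loose jar, 44 mm wide, 60 mm high, to be left alone. Origin: centre of its underside.
- spare_board: Bystander: loose green circuit board 90 x 60 x 15 mm lying on the bench, nearer the robot than the testers, to be left alone. Origin: centre of its underside.

How it is judged:
By the outcome, as a careful person would: the job done as asked, in the order asked, and still so for the second after the job is handed in, with the robot touching nothing.
It also fails if it takes over 64 s, if anything falls off the work surface, if the arm or the gripper's body presses on something with over 40 N, if the wrist force passes 120 N, or if a joint passes its speed limit or range.

### The arm

A 6-joint arm with a two-finger parallel gripper is mounted at the origin on the work surface. World frame = base frame: x ahead of the robot, y to its left, z up, the work surface at z = 0. Lengths are in m, angles in rad, forces in N, time in s.
With the tool pointing down it reaches from about 0.325 to 0.9 m from the base axis. Payload 3.5 kg.
Tool frame: the origin (TCP) lies midway between the tips of the shut fingers; the grasp point (between the pads) lies 19 mm behind it; z points along the fingers, y is the line along which they close (so a half turn about z gives the same grasp; the last joint's range is limited). The gripper opens to 85 mm and grips with 20 to 120 N. Pads are 22 mm wide; open, the fingers measure 114 mm over their backs; the gripper's body (76 mm by 85 mm) begins 54 mm behind the grasp point. The pads swing forward as they close: fully open they stand 13 mm farther back than shut.
Start: joints at [1.001, 0.276, -0.026, 1.268, 0, 1.467], TCP at [0.281, 0.558, 0.231] pointing down, gripper open.
Joint ranges: [-3.12, 3.12], [-0.85, 1.88], [-1.08, 1.24], [-1.95, 2.15], [-1.57, 1.53], [-3.14, 3.14]. Speed limits (rad/s): [2.57, 2.57, 3.14, 3.14, 3.14, 3.14].

### API

Orientations are given as a unit quaternion [x, y, z, w].
In Python, from bench import arm gives the robot as it stands. Calls block until the motion is done:
- arm.movep(position, orientation): joint-space move of the TCP to a pose.
- arm.movel(position, orientation=None, vel=0.15, guard=None): straight line of the TCP; orientation=None keeps the orientation; vel is the mean speed in m/s. With guard (N) it stops when the force on the tool has changed by that much, and returns True; else False.
- arm.set_joints(angles): joint-space move.
- arm.gripper_to(opening, newtons=None): finger opening in m; newtons is the grip in N (None keeps the last); returns when the fingers have stopped.
- arm.dwell(seconds).
- arm.inverse_kinematics(position, orientation): joint angles nearest the present ones, or None.
- arm.get_image(name): name is "scene" or "side" or "wrist"; returns the picture (420x560x3 uint8, red, green, blue); there is no depth.
- arm.calibration(name): a dict with "mtx" (3x3 intrinsics, pixels), "rvec" (rotation vector, rad) and "tvec" (3), from world to camera coordinates, as OpenCV has them. Camera axes: x right, y down, z forward; pixel columns grow to the right and rows downward; lengths in m; the calibration is good to about 2 mm. The wrist camera is an equidistant fisheye: a pixel r from the principal point sees the ray r / f radians off the axis. A picture is of the moment at which its call begins: read the wrist's pose just before it. calibration takes no time and is no camera call; for the wrist camera it gives the pose at the moment of the call.
A pose or a line that the arm cannot do raises arm.Unreachable and nothing moves.
- arm.hand_in(): hands the job in; it is judged then, once.
Trained networks look in the newest picture that a camera, given by its name, has taken for a name from the list of things; names that differ only in an ending like _2 or _b are one class to them, and where a whole thing is asked for, a point or a joint stands for the part that bears it (a point fixed in the world has none). Each returns a list of dicts, best first, with "p" (0 to 1); they miss things now and then, are a little off and sometimes report something else, mostly with a low value. They report only what shows in the picture. A call takes as long as a camera call.
- arm.spot_in(camera, target): "box" ([left, top, width, height] in pixels, round what is visible of it).
Readings, each from a call of its own:
- arm.get_t(): time.
- arm.get_qpos(): joint angles.
- arm.get_qd(): joint speeds.
- arm.get_joint_torque(): joint torques, N m.
- arm.get_ee_pos(): TCP position.
- arm.get_tool_rot(): TCP orientation.
- arm.get_wrist_force(): force on the tool from outside, world axes, zero at the start.
- arm.get_wrist_torque(): the same for the moment, N m.
- arm.get_finger_gap(): finger opening in m.
- arm.get_finger_force(): force on a finger pad.
Only numpy, scipy, OpenCV 4.12 (cv2) and the standard library are available. Lean on these libraries where they do the work, as an engineer would, in place of code of your own. Each camera call takes 0.05 s, during which the arm holds its last target. There are 200 camera calls.

## Working session

There is one attempt and no reset: what is moved stays moved. The work goes in short steps, each a Python script; the robot and the scene stay as the last script left them, time stands still between calls to the robot, and variables do not carry over. Pictures are saved under pics/ and viewed, at most 10 in all, crops included, and the job is handed in when it is done.

```bash
ls; mkdir -p pics
python3 - <<'E'
from bench import arm
import cv2,numpy as np
for c in ["scene","side"]:
    im=arm.get_image(c); cv2.imwrite(f"pics/{c}0.png",im[:,:,::-1])
    k=arm.calibration(c); print(c,k)
    for t in ["fixture_a","lid_a","lid_a_bar","screwdriver","jar","spare_board"]:
        print(t,[(np.round(d["box"]).astype(int).tolist(),round(d["p"],2)) for d in arm.spot_in(c,t)[:4]])
print(arm.get_tool_rot(),arm.get_t())
E
```

```text
pics
scene {'mtx': array([[415.30165245,   0.        , 279.86368428],
       [  0.        , 415.30165245, 211.5096332 ],
       [  0.        ,   0.        ,   1.        ]]), 'rvec': array([ 2.29160199,  0.93884122, -0.35769422]), 'tvec': array([-0.4413757 , -0.26870213,  1.66403452])}
fixture_a [([286, 156, 78, 75], 0.81), ([200, 222, 82, 86], 0.59)]
lid_a [([291, 160, 74, 56], 0.95), ([203, 219, 73, 78], 0.85), ([288, 157, 75, 75], 0.53), ([199, 220, 84, 91], 0.25)]
lid_a_bar [([205, 227, 75, 65], 0.69)]
screwdriver [([328, 141, 21, 13], 0.75)]
jar [([146, 282, 22, 19], 0.68)]
spare_board [([230, 200, 20, 19], 0.66)]
side {'mtx': array([[539.94087837,   0.        , 282.00297671],
       [  0.        , 539.94087837, 216.18130702],
       [  0.        ,   0.        ,   1.        ]]), 'rvec': array([ 0.45869707, -2.64660416,  1.34918054]), 'tvec': array([0.58787614, 0.1998823 , 1.53500235])}
fixture_a [([206, 224, 91, 74], 0.97), ([259, 157, 69, 60], 0.86)]
lid_a [([256, 157, 75, 38], 0.89), ([210, 223, 88, 56], 0.88)]
lid_a_bar [([258, 160, 75, 38], 0.97)]
screwdriver [([251, 341, 74, 37], 0.81)]
jar []
spare_board [([322, 234, 25, 19], 0.78)]
[2.31297099e-01 9.72883164e-01 2.23493773e-05 1.11112652e-05] 0.7
```

Run:
```python
import cv2
a=cv2.imread("pics/scene0.png")[110:330,120:400];b=cv2.imread("pics/side0.png")[130:390,150:400]
cv2.imwrite("pics/s1.png",cv2.resize(a,None,fx=2.7,fy=2.7,interpolation=3))
cv2.imwrite("pics/s2.png",cv2.resize(b,None,fx=2.3,fy=2.3,interpolation=3))
```

```text
(no output)
```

View pics/s1.png

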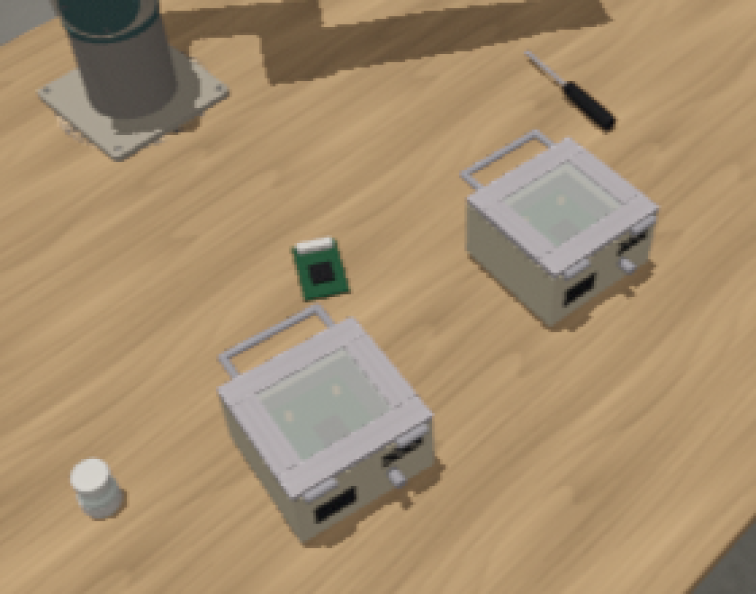

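View pics/s2.png

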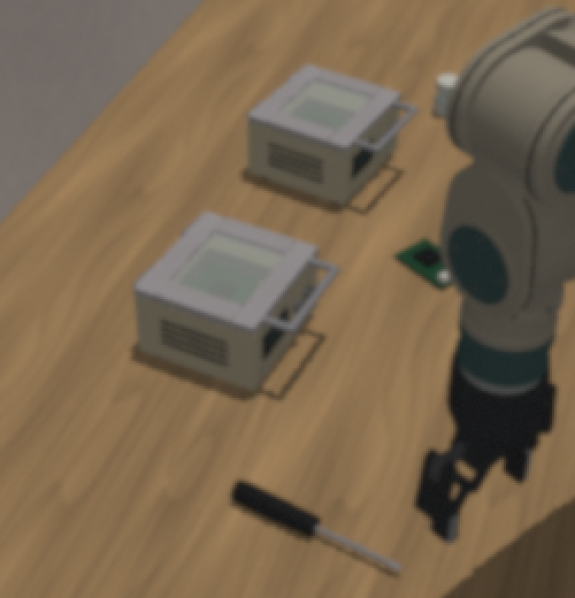

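Scene view: two shut testers, with their bars on the robot side. The +y one ("L") is at about (325,190) px and the −y one ("R") at about (240,260). The board lies in front of R, the jar is off to R's −y side and the screwdriver beyond L. The side view agrees. Next I fit the poses from the corners I read off.

```bash
cat > h.py <<'E'
import numpy as np,cv2
from scipy.optimize import least_squares
from scipy.spatial.transform import Rotation as R
LOC=np.array([[-.08,.085,.11],[-.08,-.085,.11],[.08,.085,.11],[.08,-.085,.11],[-.118,.06,.107],[-.118,-.06,.107]])
def w(P,l):
    c,s=np.cos(P[2]),np.sin(P[2]); l=np.atleast_2d(l)
    return np.c_[P[0]+c*l[:,0]-s*l[:,1],P[1]+s*l[:,0]+c*l[:,1],l[:,2]]
def proj(k,p): return cv2.projectPoints(np.ascontiguousarray(p),k["rvec"],k["tvec"],k["mtx"],None)[0][:,0]
def quat(yaw,p,sg=1):
    z=np.array([np.cos(p)*np.cos(yaw),np.cos(p)*np.sin(yaw),-np.sin(p)])
    y=sg*np.array([-np.sin(yaw),np.cos(yaw),0]); return R.from_matrix(np.c_[np.cross(y,z),y,z]).as_quat()
HX=.08
def bar(th):  # local bar centre at lid angle
    a=np.arctan2(.005,.195)+th; return np.array([HX-.19506*np.cos(a),0,.1+.19506*np.sin(a)])
def tcp(P,th,p,gap=0.,tip=.016,half=.011):
    """TCP for finger upper face `gap` below the bar (normal to finger)"""
    d=np.array([np.cos(p),0,-np.sin(p)]);n=np.array([np.sin(p),0,np.cos(p)])
    return w(P,bar(th)-n*(.005+half+gap)+d*tip)[0]
E
python3 - <<'E'
from bench import arm
from h import *
S=lambda a:np.array(a)/2.7+[120,110]
D=lambda a:np.array(a)/2.3+[150,130]
obs={"L":(S([(568,139),(467,203),(658,210),(552,272),(537,132),(461,174)]),D([(255,328),(318,247),(135,288),(208,212),(291,328),(339,267)])),
"R":(S([(352,320),(220,392),(433,414),(295,495),(318,308),(220,357)]),D([(347,147),(400,95),(248,112),(309,66),(368,150),(415,107)]))}
ks=[arm.calibration("scene"),arm.calibration("side")]
poses={}
for n,o in obs.items():
    f=lambda P:np.concatenate([(proj(k,w(P,LOC))-q).ravel() for k,q in zip(ks,o)])
    r=least_squares(f,[.6,0,0],loss="soft_l1"); poses[n]=r.x; print(n,r.x,np.round(f(r.x).reshape(-1,2),1).tolist())
np.save("poses.npy",poses,allow_pickle=True)
# bystanders on bench
def ray(k,u,z):
    Rm=cv2.Rodrigues(k["rvec"])[0];c=-Rm.T@k["tvec"];d=Rm.T@np.linalg.inv(k["mtx"])@[*u,1];return c+d*(z-c[2])/d[2]
print("board",ray(ks[0],(240,210),.01),"jar",ray(ks[0],(157,292),.03),"sd",ray(ks[0],(338,147),.01))
for n,P in poses.items():
  print(n,"bar",w(P,bar(0))[0])
  for sg in(1,-1):
    for pd in (0,15,25,35,45,60):
      p=np.radians(pd);q=quat(P[2],p,sg)
      pts=[tcp(P,0,p,.03)-.07*np.array([np.cos(P[2]),np.sin(P[2]),0]),tcp(P,0,p,.03)]+[tcp(P,t,p) for t in(0,.4,.8)]
      J=[arm.inverse_kinematics(x,q) for x in pts]
      print(sg,pd,[j is not None for j in J],np.round(J[1],2) if J[1] is not None else "",np.round(pts[1],3))
E
```

```text
L [ 0.65669872  0.18833074 -0.13069631] [[-0.1, -2.1], [-1.1, -3.9], [-0.4, -2.1], [-0.2, -0.4], [-1.4, -1.7], [-0.1, -2.2], [-1.5, -0.3], [-0.1, -1.0], [-1.3, -1.5], [-1.3, -1.6], [0.2, -0.6], [-0.9, 0.1]]
R [ 0.6687602 -0.2066199 -0.1925242] [[0.2, -2.5], [-1.4, -2.6], [-0.0, -0.4], [-1.7, 0.2], [-0.7, -1.9], [0.4, -1.9], [-2.3, -1.1], [-1.2, -2.2], [-2.0, -0.1], [-2.5, -2.1], [2.8, -1.9], [-0.9, -0.2]]
board [ 0.46687253 -0.03756021  0.01      ] jar [ 0.54124355 -0.42264901  0.03      ] sd [0.50025818 0.44610098 0.01      ]
L bar [0.54268356 0.20331753 0.1049999 ]
1 0 [False, False, False, False, True]  [0.559 0.201 0.059]
1 15 [False, False, False, True, True]  [0.546 0.203 0.056]
1 25 [False, False, True, True, True]  [0.538 0.204 0.057]
1 35 [False, True, True, True, True] [ 0.51  0.26 -1.02 -0.57 -0.51  0.4 ] [0.53  0.205 0.058]
1 45 [True, True, True, True, True] [ 0.47  0.15 -0.93 -0.2  -0.41  0.45] [0.522 0.206 0.061]
1 60 [True, True, True, True, True] [ 0.4   0.09 -0.77  0.24 -0.26  0.47] [0.511 0.207 0.068]
-1 0 [False, False, False, False, True]  [0.559 0.201 0.059]
-1 
[... 651 characters left out ...]
, False, True, True, True]  [ 0.543 -0.182  0.058]
1 45 [False, True, True, True, True] [-0.58  0.1  -1.01 -0.29  0.27 -0.28] [ 0.535 -0.181  0.061]
1 60 [True, True, True, True, True] [-0.53  0.06 -0.82  0.2   0.17 -0.3 ] [ 0.525 -0.179  0.068]
-1 0 [False, False, False, False, False]  [ 0.572 -0.188  0.059]
-1 15 [False, False, False, False, True]  [ 0.559 -0.185  0.056]
-1 25 [False, False, False, False, True]  [ 0.551 -0.184  0.057]
-1 35 [False, False, True, True, True]  [ 0.543 -0.182  0.058]
-1 45 [False, True, True, True, True] [-0.58  0.1  -1.01 -0.29  0.27  2.86] [ 0.535 -0.181  0.061]
-1 60 [True, True, True, True, True] [-0.53  0.06 -0.82  0.2   0.17  2.84] [ 0.525 -0.179  0.068]
```

```bash
cat >> h.py <<'E'
PIT=np.radians(45)
def hook(arm,P,far=.1,gap=.015):
    q=quat(P[2],PIT); d=R.from_quat(q).apply([0,0,1]); t=tcp(P,0,PIT,gap,tip=.02)
    return t-far*d,t,q
def snap(arm,name,c="side",crop=(130,330,180,380)):
    im=arm.get_image(c);a,b,l,r=crop
    cv2.imwrite(f"pics/{name}.png",cv2.resize(im[a:b,l:r,::-1],None,fx=2.8,fy=2.8,interpolation=3))
def lift(arm,P,th0=0,th1=.79,n=10,v=.08,guard=10):
    for th in np.linspace(th0,th1,n+1)[1:]:
        g=arm.movel(tcp(P,th,PIT,0,tip=.02),vel=v,guard=guard)
        print(round(th,2),np.round(arm.get_wrist_force(),1),g)
        if g: return False
    return True
E
python3 - <<'E'
from bench import arm
from h import *
P=np.load("poses.npy",allow_pickle=True).item()["L"]
pre,t,q=hook(arm,P)
arm.gripper_to(0)
arm.movep(pre+[-.04,.02,.08],q); arm.movel(pre); print(arm.get_wrist_force())
print(arm.movel(t,vel=.1,guard=6),arm.get_ee_pos()-t,arm.get_wrist_force(),arm.get_t())
snap(arm,"hookL")
E
```

```text
[ 1.16051775 -0.25413627 -0.1353576 ]
False [-7.68269944e-05  1.73793985e-04  4.09005820e-04] [-0.18755372 -0.15148053  0.78548416] 4.6833
```

View pics/hookL.png

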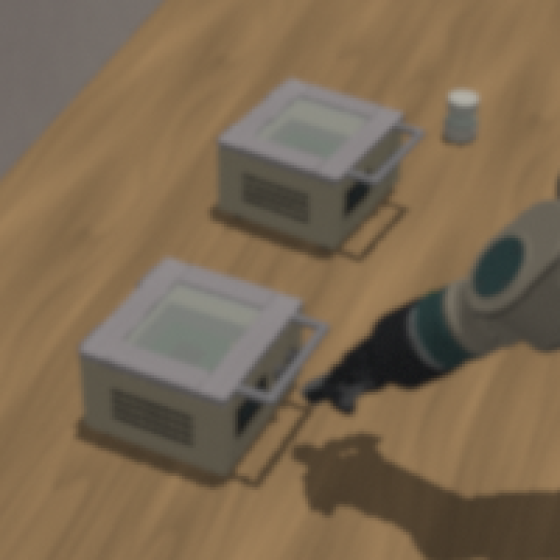

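The fingertip, at about (310,390) in the crop, is just below and in front of the middle of L's bar, at about (298,365), as planned. I'll lift.

Run:
```python
from bench import arm
from h import *
P=np.load("poses.npy",allow_pickle=True).item()["L"]
print(arm.movel(tcp(P,0,PIT,.0,tip=.02),vel=.04,guard=8),arm.get_wrist_force())
print(lift(arm,P),arm.get_t())
snap(arm,"upL",crop=(110,310,180,380))
```

```text
False [-0.3054113  -1.08682012 -0.01386002]
0.08 [-4.3 -0.2 -1.5] False
0.16 [-4.9  0.6 -0.7] False
0.24 [-2.1  0.8 -0.8] False
0.32 [-0.1  0.7 -2.4] False
0.4 [ 0.2  0.4 -1.5] False
0.47 [ 0.3  0.9 -1.7] False
0.55 [-0.1 -0.1 -0.4] False
0.63 [ 1.1 -0.1 -1.1] False
0.71 [-0.6 -0.3 -0.8] False
0.79 [-0.7  0.4  0.1] False
True 8.675
```

View pics/upL.png

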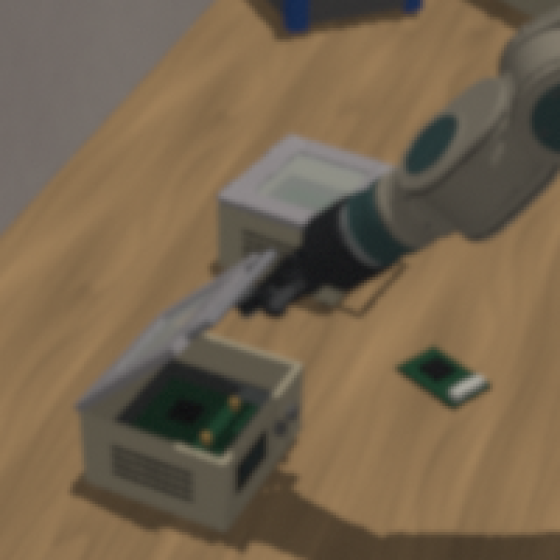

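L's lid is up at about 45°, with the fingers under the bar at about (260,300). Next I ease the fingers away.

Run:
```python
from bench import arm
from h import *
P=np.load("poses.npy",allow_pickle=True).item()["L"]
f=lambda:np.mean([arm.get_wrist_force() for _ in range(1)],0)
print(f())
for g in (.006,.012,.02,.03):
    arm.movel(tcp(P,.79,PIT,g,tip=.02),vel=.025); arm.dwell(.15); print(g,np.round(f(),1))
snap(arm,"easeL",crop=(110,310,180,380)); print(arm.get_t())
a=cv2.imread("pics/upL.png");b=cv2.imread("pics/easeL.png");cv2.imwrite("pics/cmpL.png",cv2.resize(np.hstack([a,b])[150:480,:],(800,236)))
```

```text
[ 0.53479786 -0.11211625 -0.37757667]
0.006 [-1.1 -0.8 -0.8]
0.012 [-0.8  0.1 -0.6]
0.02 [-1.7  0.8 -1.7]
0.03 [-1.9  0.  -1.7]
11.175
```

View pics/easeL.png

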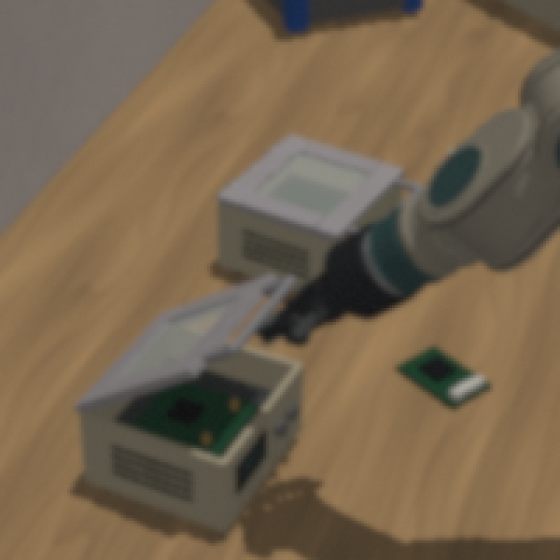

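L's lid followed the fingers down: its far edge moved from (270,255) to (290,280), with about 2 N on the fingers. So L is the worn one, and I'll let it down on the fingers.

Run:
```python
from bench import arm
from h import *
D=np.load("poses.npy",allow_pickle=True).item();P=D["L"]
print(lift(arm,P,.636,0,8,v=.05))
pre,t,q=hook(arm,P,gap=.02)
print(arm.movel(t,vel=.025,guard=8),np.round(arm.get_wrist_force(),1))
arm.movel(pre,vel=.15)
print(arm.get_t()); snap(arm,"shutL")
pre,t,q=hook(arm,D["R"])
for far in (.1,.08): print(arm.inverse_kinematics(t-far*R.from_quat(q).apply([0,0,1]),q), arm.inverse_kinematics(t,q))
```

```text
0.56 [-1.8 -0.1 -0.9] False
0.48 [-3.  -0.3 -1. ] False
0.4 [-3.6 -0.3 -0.2] False
0.32 [-2.8 -0.1 -1.2] False
0.24 [-4.1  0.4 -0.8] False
0.16 [-2.7 -0.6 -1.4] False
0.08 [-2.  -0.4 -2.2] False
0.0 [-0.   0.4  1.3] False
True
False [-0.1 -0.3  0.1]
16.6167
[-0.65223577 -0.22004706 -1.02426797  0.03587454  0.3191251  -0.33674716] [-0.56651491  0.1016757  -0.97807207 -0.25856604  0.26129269 -0.27070019]
[-0.63214564 -0.15360441 -1.02038219 -0.03150421  0.30568079 -0.32105903] [-0.56651491  0.1016757  -0.97807207 -0.25856604  0.26129269 -0.27070019]
```

View pics/shutL.png

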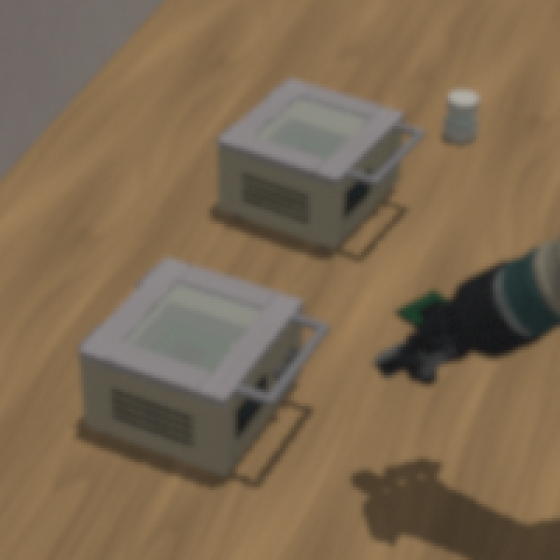

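L is shut and the fingers are clear. Now R, moving across high.

Run:
```python
from bench import arm
from h import *
P=np.load("poses.npy",allow_pickle=True).item()["R"]
pre,t,q=hook(arm,P)
arm.movel(arm.get_ee_pos()+[0,0,.09]); arm.movep(pre+[0,0,.09],q); arm.movel(pre)
print(arm.movel(t,vel=.1,guard=6),np.round(arm.get_wrist_force(),1))
print(arm.movel(tcp(P,0,PIT,.0,tip=.02),vel=.04,guard=8),arm.get_wrist_force())
ok=lift(arm,P); print(ok,arm.get_t())
snap(arm,"upR",crop=(70,270,180,380))
```

```text
False [-0.4  0.3 -0.2]
False [-0.83152818  0.2004612   0.0253286 ]
0.08 [-5.   1.5 -0.3] False
0.16 [-5.6  2.  -1.8] False
0.24 [-6.   1.3 -1.6] False
0.32 [-4.2  0.9 -1.3] False
0.4 [-2.   1.   0.1] False
0.47 [-0.7  0.4  0. ] False
0.55 [-0.9  0.2 -0.1] False
0.63 [ 0.3 -0.4  0.3] False
0.71 [ 0.9 -0.2  0.1] False
0.79 [-0.1 -0.3 -0.3] False
True 24.6833
```

View pics/upR.png

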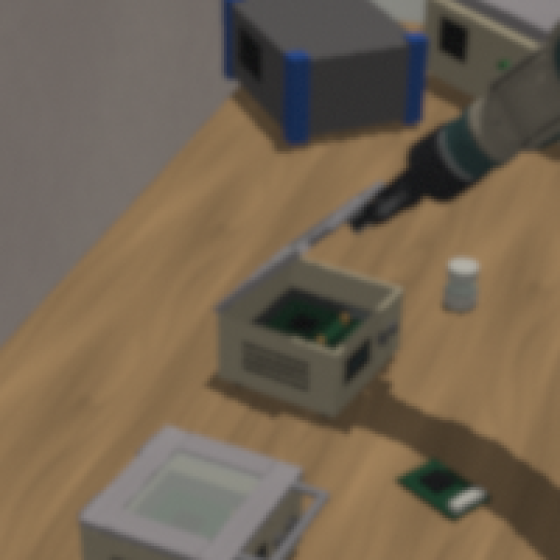

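R's lid is raised, with its front edge near (380,190), and the fingers are at (360,220). I ease away, then measure its angle from bar and lid features.

Run:
```python
from bench import arm
from h import *
P=np.load("poses.npy",allow_pickle=True).item()["R"]
for g in (.006,.012,.02,.03):
    arm.movel(tcp(P,.79,PIT,g,tip=.02),vel=.025); arm.dwell(.15); print(g,np.round(arm.get_wrist_force(),1))
snap(arm,"easeR",crop=(70,270,180,380)); print(arm.get_t())
# predicted bar ends for angles, in crop pixels
k=arm.calibration("side")
for th in (.63,.71,.79,.87):
    b=bar(th); print(th,np.round((proj(k,w(P,[b+[0,.06,0],b-[0,.06,0]]))-[180,70])*2.8).astype(int).tolist())
```

```text
0.006 [0.5 0.7 0.2]
0.012 [0.1 0.1 0.2]
0.02 [-0.6 -0.1  0.4]
0.03 [-0.1 -0.4  0.8]
27.1833
0.63 [[342, 249], [392, 205]]
0.71 [[335, 237], [384, 193]]
0.79 [[326, 226], [377, 182]]
0.87 [[317, 215], [368, 172]]
```

View pics/easeR.png

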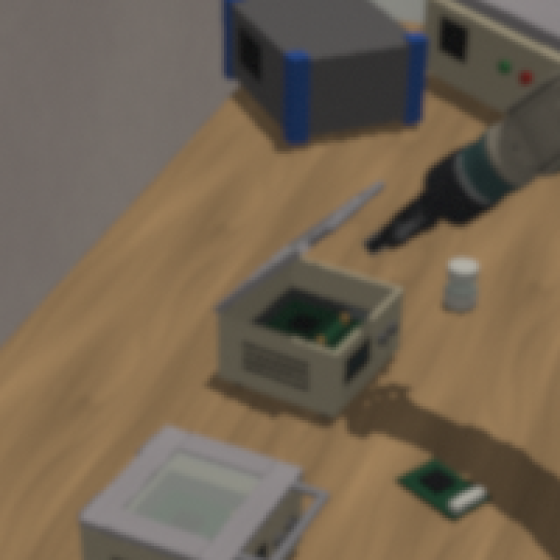

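R's lid stays put while the fingers are clear: the bar end at (383,184) matches about 0.77 rad. I retreat along the tool axis, check that it hasn't moved, and hand in.

Run:
```python
from bench import arm
from h import *
d=R.from_quat(arm.get_tool_rot()).apply([0,0,1])
arm.movel(arm.get_ee_pos()-.09*d,vel=.08); arm.dwell(1.0)
snap(arm,"endR",crop=(70,270,180,380)); print(arm.get_t(),np.round(arm.get_wrist_force(),1))
a=cv2.imread("pics/easeR.png");b=cv2.imread("pics/endR.png")
print(cv2.absdiff(a,b)[150:540,60:355].mean(), cv2.absdiff(a,b)[150:540,60:355].max())
```

```text
29.5083 [ 0.4  0.3 -0.3]
0.7776416050992322 64
```

View pics/endR.png

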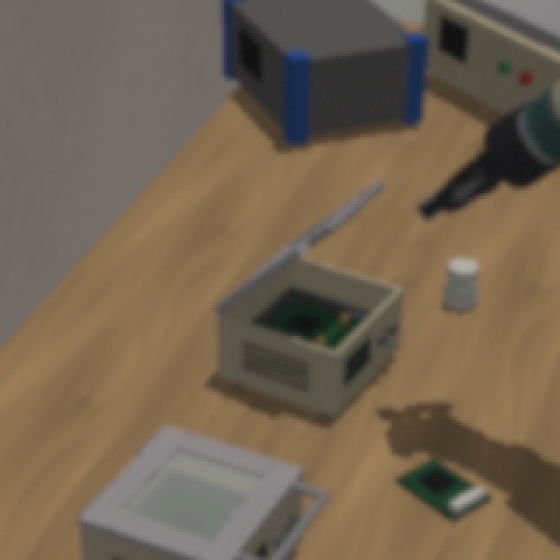

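R's lid is still at about 45° (bar end at (383,184)), L is shut, the gripper is clear and the bystanders are where they were.

```bash
python3 -c "
from bench import arm
print(arm.hand_in())"
```

```text
the job is handed in; nothing more can be done
None
```

Job handed in: the lid of the tester on the robot's right (−y) stays up by itself and stands at about 45° with nothing touching it; the left tester's lid sank when tried, so it was let down on the fingers and is shut.

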